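# Stack two flow-cell spacers and press-check each

### The arm

A 6-joint arm with a two-finger parallel gripper is mounted at the origin on a cart in front of the work surface, level with it; the furniture and walls round the work are solid. World frame = base frame: x ahead of the robot, y to its left, z up, the work surface at z = 0. Lengths are in m, angles in rad, forces in N, time in s.
With the tool pointing down it reaches from about 0.35 to 0.975 m from the base axis. Payload 4.9 kg.
Tool frame: the origin (TCP) lies midway between the tips of the shut fingers; the grasp point (between the pads) lies 19 mm behind it; z points along the fingers, y is the line along which they close (so a half turn about z gives the same grasp; the last joint's range is limited). The gripper opens to 85 mm and grips with 20 to 120 N. Pads are 22 mm wide; open, the fingers measure 114 mm over their backs; the gripper's body (76 mm by 85 mm) begins 54 mm behind the grasp point. The pads swing forward as they close: fully open they stand 13 mm farther back than shut.
Start: joints at [1.035, 0.053, 1.613, -0, 1.476, -0.119], TCP at [0.253, 0.571, 0.231] pointing down, gripper open.
Joint ranges: [-3.01, 3.01], [-1.01, 2.22], [0.06, 2.58], [-1.02, 4.17], [0.09, 2.62], [-3.14, 3.14]. Speed limits (rad/s): [2.57, 2.57, 3.14, 3.14, 3.14, 3.14].

### API

Orientations are given as a unit quaternion [w, x, y, z].
In Python, from plant import * gives the robot as it stands.
- The arm moves only by the tool jog_arm, never from a script. Its argument "targets" is a list of rows, each a list of 3 entries, a list of its own where there are three numbers: the shift along the tool's x, y, z in units of 25 mm (1.0 is 25 mm), then the turn, a rotation vector about the tool's x, y, z in units of 8 degrees (1.0 is 8 degrees), then the opening in per cent of the stroke, from 0 (shut) to 100 (fully open). A call has 1 to 8 rows; each row is the pose to reach, as a shift and turn from the pose commanded when the call began, along the tool's axes at that moment; what a row does not reach only later rows make up. A row lasts 1/8 s, in which the tool goes at most 62.5 mm and 10.7 degrees, less where a joint would pass 70% of its speed; a pose out of reach is approached as far as the arm can. A call with a gripper value outside its range is refused whole. The fingers move at their own pace and stop on an object; the grip force is fixed at half the most. Time passes only in rows, so rows that repeat a pose let the fingers close. It gives the time, the measured TCP pose, the force, the opening and the grip force at its end, in the units of the state.
- state(): the state, without advancing time (a new reading comes with each control period).
- grab_frame(name): name is "scene" or "top"; returns (picture, depth): 420x560x3 uint8, red, green, blue; 420x560 float32, m along the optical axis (not along the pixel's ray), 0 where there is no reading.
- camera_params(name): a dict with "fovy" (degrees; the focal length in pixels is half the picture's height over the tangent of half this angle, whatever the lens; pixels are square), "cx", "cy" (the principal point, pixels), "rvec" (rotation vector, rad) and "tvec" (3), from world to camera coordinates, as OpenCV has them. Camera axes: x right, y down, z forward; pixel columns grow to the right and rows downward; lengths in m; the calibration is good to about 2 mm. A picture is of the moment at which its call begins. camera_params takes no time and is no camera call.
- job_done(): hands the job in; it is judged then, once.
The state is a dict: "time": time; "joint_pos": joint angles; "joint_vel": joint speeds; "joint_efforts": joint torques, N m; "tool_pos": TCP position; "tool_rot": TCP orientation; "contact_force": force on the tool from outside, world axes, zero at the start; "ft_torque": the same for the moment, N m; "gripper_width": opening from 0.0 (shut) to 1.0 (fully open); "grasp_force": force on a finger pad.
Only numpy, scipy, OpenCV 4.12 (cv2) and the standard library are available. Lean on these libraries where they do the work, as an engineer would, in place of code of your own. Each camera call takes 0.05 s, during which the arm holds its last target. There are 200 camera calls.

### The job

Build the flow-cell stack on the orange sprung bed of the fixture: lay the thick white spacer square and centred on the bed, let go, and press it down gently with the fingertips until the bed gives, to feel that it lies flat, before you bring the blue one. Then lay the thin blue spacer squarely on the white one, let go, and press it in the same way. Set the spacers down rather than dropping them, let the bed rise again at the end, and leave the beaker and the vial where they stand.

Things in the scene. Friction and masses are not known exactly. Their poses are not given: they have to be found in the camera images.
- white_spacer: white rectangular plastic plate with four small dark dots at the corners and two round port marks on top; 60 mm (its x) x 40 mm (its y) x 12 mm thick, about 65 to 115 g; origin at the centre of its underside, z up through the thickness; lies flat on the worktop at the start, its 40 mm width is to be gripped; a half turn makes no difference
- blue_spacer: blue rectangular plastic plate with four small dark dots at the corners and two round port marks on top; 60 mm (its x) x 40 mm (its y) x 8 mm thick, about 40 to 80 g; origin at the centre of its underside, z up through the thickness; lies flat on the worktop at the start, its 40 mm width is to be gripped; a half turn makes no difference
- fixture: stacking fixture, fixed to the worktop: dark steel foot 130 mm (x) x 90 mm (y) x 10 mm with four bolt heads that rise to 14 mm, aluminium housing 80 x 60 mm whose top is 34 mm above the worktop, and the orange sprung bed standing out of its middle; origin at the centre of the foot's underside, on the worktop; x along the long side, which is also the long side of the bed
- bed_top (a point): centre of the flat top face of the orange bed, 52 mm above the worktop when unloaded; the face is 50 mm (x) x 30 mm (y), so a centred spacer overhangs it by 5 mm all round, and nothing is in the fingers' way beside it down to the housing 18 mm lower; axes as the fixture's, z up; moves with the bed
- bed (a joint): how far the sprung bed has sunk straight down, in m: 0 to 0.010 (hard stop). It stays up until about 1 N of load, then sinks about 1 mm for every 2 N and springs back when released; the weight of both spacers sinks it less than 1 mm. Pressed in enough from 3 mm on (about 6 to 8 N on the fingertips)
- beaker: small clear plastic beaker, 46 x 52 mm, 56 mm high, loose, standing behind the work (farther from the robot); origin at the centre of its underside; a bystander
- white_vial: small vial with a white cap, 24 mm across, 51 mm high, loose, standing behind the work; origin at the centre of its underside; a bystander
Mind the look-alikes: they are no part of the job. Of the things that look like the blue_spacer, the smallest one is meant. Of the things shaped like the white_spacer, the white one is meant.

How it is judged:
On the way, in this order (a step that is already met when the one before it is completed fails the run):
1. the white spacer lies flat, square and centred on the bed, let go, the blue one still away from the fixture (horizontal distance between white_spacer and bed_top below 0.008 m and z of white_spacer in the frame of bed_top between -0.003 and 0.003 m and angle between white_spacer's own z axis and vertical below 0.05 rad and angle between the x axis of white_spacer and the x axis of bed_top, either way round below 0.17 rad and contact force between the fingers and white_spacer below 0.1 N and linear speed of white_spacer below 0.02 m/s and angular speed of white_spacer below 0.2 rad/s and value of joint bed below 0.002 m and horizontal distance between blue_spacer and bed_top above 0.1 m), for 0.2 s.
2. the fingertips press the white spacer down until the bed has sunk 3 mm, the blue one still away from the fixture (horizontal distance between white_spacer and bed_top below 0.008 m and z of white_spacer in the frame of bed_top between -0.003 and 0.003 m and angle between white_spacer's own z axis and vertical below 0.05 rad and angle between the x axis of white_spacer and the x axis of bed_top, either way round below 0.17 rad and horizontal distance between blue_spacer and bed_top above 0.1 m and value of joint bed above 0.003 m and contact force between the fingers and white_spacer above 2 N), for 0.15 s.
3. the blue spacer lies flat and square on the white one, let go (horizontal distance between white_spacer and bed_top below 0.008 m and z of white_spacer in the frame of bed_top between -0.003 and 0.003 m and angle between each of white_spacer, blue_spacer's own z axis and vertical below 0.05 rad and angle between the x axis of each of white_spacer, blue_spacer and the x axis of bed_top, either way round below 0.17 rad and horizontal distance between blue_spacer and white_spacer below 0.008 m and z of blue_spacer in the frame of white_spacer between 0.009 and 0.015 m and contact force between the fingers and blue_spacer below 0.1 N and linear speed of blue_spacer below 0.02 m/s and angular speed of blue_spacer below 0.2 rad/s and value of joint bed below 0.002 m), for 0.2 s.
4. the fingertips press the blue spacer down until the bed has sunk 3 mm (horizontal distance between white_spacer and bed_top below 0.008 m and z of white_spacer in the frame of bed_top between -0.003 and 0.003 m and angle between each of white_spacer, blue_spacer's own z axis and vertical below 0.05 rad and angle between the x axis of each of white_spacer, blue_spacer and the x axis of bed_top, either way round below 0.17 rad and horizontal distance between blue_spacer and white_spacer below 0.008 m and z of blue_spacer in the frame of white_spacer between 0.009 and 0.015 m and value of joint bed above 0.003 m and contact force between the fingers and blue_spacer above 2 N), for 0.15 s.
At the end, for the whole second after the job is handed in: The white spacer lies flat on the bed and the blue one flat on the white one, each within 8 mm of centre over what is below, long sides within 0.17 rad of the bed's, tilted less than 0.05 rad; the bed is up again (sunk less than 2 mm) and everything is released and at rest (all of step 3 and contact force between the fingers and white_spacer below 0.1 N and linear speed of white_spacer below 0.02 m/s and angular speed of white_spacer below 0.2 rad/s); the robot touches nothing.
It fails at once if the stack is pressed on the fixture with more than 35 N (contact force between white_spacer and fixture above 35 N).
It fails at once if a spacer is dropped (moves faster than 0.6 m/s with no finger on it) ((contact force between the fingers and white_spacer below 0.1 N and linear speed of white_spacer above 0.6 m/s) or (contact force between the fingers and blue_spacer below 0.1 N and linear speed of blue_spacer above 0.6 m/s)).
It fails at once if the beaker or the vial is moved by more than 30 mm (distance of any of beaker, white_vial from where it was at the start of the episode above 0.03 m).
It also fails if it takes over 69 s, if anything falls off the work surface, if the arm or the gripper's body presses on something with over 40 N, if the wrist force passes 120 N, or if a joint passes its speed limit or range.

## Working session

There is one attempt and no reset: what is moved stays moved. The work goes in short steps, Python scripts to look and compute and a tool call to move; the robot and the scene stay as the last step left them, time stands still between calls to the robot, and variables do not carry over. Pictures are saved under pics/ and viewed, at most 10 in all, crops included, and the job is handed in when it is done.

Besides the shell and the picture viewer there is one more tool, called after "Emit:" as name([rows], argument=value, ...), one row to a line, values as JSON. jog_arm: Moves the arm, as the interface text tells. Its arguments: {"type":"object","properties":{"targets":{"type":"array"}},"required":["targets"]}

```bash
mkdir -p pics; ls; cat > h.py <<'E'
from plant import *
import numpy as np, cv2
from scipy.spatial.transform import Rotation as R
def cloud(name):
    im,d=grab_frame(name); p=camera_params(name)
    f=im.shape[0]/2/np.tan(np.radians(p["fovy"])/2)
    v,u=np.mgrid[:im.shape[0],:im.shape[1]]
    c=np.stack([(u-p["cx"])*d/f,(v-p["cy"])*d/f,d],-1)
    M=R.from_rotvec(np.ravel(p["rvec"])).as_matrix()
    return im,d,(c-np.ravel(p["tvec"]))@M
E
python3 - <<'E'
from h import *
for n in("top","scene"):
    im,d,P=cloud(n); cv2.imwrite(f"pics/{n}0.png",im[...,::-1]); np.savez(f"{n}0.npz",im=im,d=d,P=P); print(camera_params(n))
print(state())
E
```

```text
pics
{'fovy': 54.90100282964706, 'cx': 278.06691598033495, 'cy': 214.30710648757412, 'rvec': array([ 2.2025626 , -2.17731593,  0.07060743]), 'tvec': array([0.02983127, 0.54894428, 0.95890324])}
{'fovy': 56.552506957723246, 'cx': 280.7731030351989, 'cy': 209.91298237366703, 'rvec': array([ 1.96774582, -0.47000515,  0.27877408]), 'tvec': array([-0.45364041,  0.16785695,  0.66047059])}
{'time': 0.1, 'joint_pos': array([ 1.03497353e+00,  5.33295187e-02,  1.61414761e+00, -6.05725620e-06,
        1.47599363e+00, -1.18989185e-01]), 'joint_vel': array([-1.11475145e-04, -2.68035179e-03, -5.11578275e-03,  3.74719418e-05,
       -1.09615990e-03,  1.77338920e-03]), 'joint_efforts': array([ 2.04661424e-04, -3.94901741e+01, -3.71364784e+01, -6.33062132e-05,
        3.96066927e-03, -1.92421584e-05]), 'tool_pos': array([0.25274997, 0.57100348, 0.2301674 ]), 'tool_rot': array([-2.99134173e-04,  2.06910854e-01,  9.78359349e-01, -8.90141830e-04]), 'contact_force': array([-1.42791111, -0.39365086, -0.20212609]), 'ft_torque': array([ 0.00761951, -0.03463448, -0.01668595]), 'grasp_force': 0.0, 'gripper_width': 0.9968943214652671}
```

View pics/top0.png

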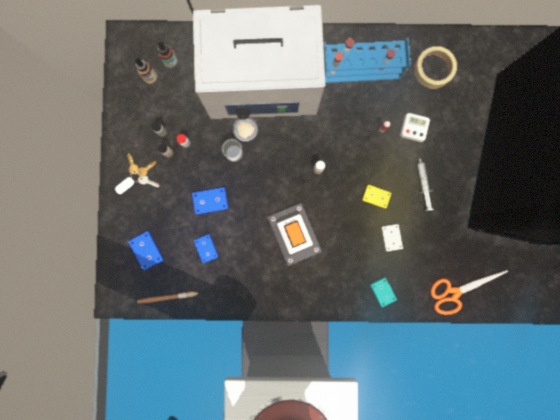

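View pics/scene0.png

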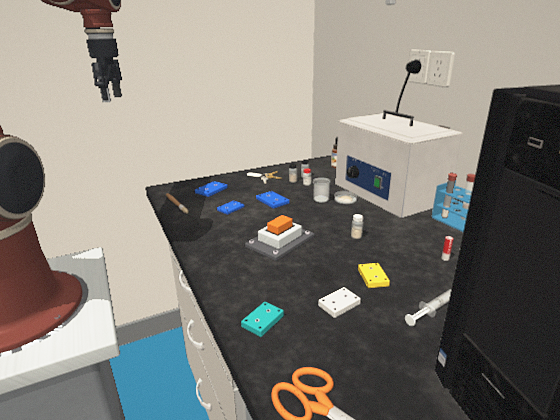

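The top picture shows the following candidates.
- **Blue:** (210,201), (145,250) and (206,249). The smallest is (206,249).
- **White shape:** white (392,238), yellow (377,196) and teal (384,292). I choose the white one.
- **Fixture and bystanders:** the bed is at (295,234), the vial at (319,167) and the beaker at (232,150).

```bash
cat >> h.py <<'E'
def ray(name,uv,z):
    p=camera_params(name); f=210/np.tan(np.radians(p["fovy"])/2)
    M=R.from_rotvec(np.ravel(p["rvec"])).as_matrix(); o=-M.T@np.ravel(p["tvec"])
    uv=np.atleast_2d(uv).astype(float)
    d=np.c_[(uv[:,0]-p["cx"])/f,(uv[:,1]-p["cy"])/f,np.ones(len(uv))]@M
    return o+d*((z-o[2])/d[:,2])[:,None]
def rect(name,mask,uv,z):
    n,l,s,c=cv2.connectedComponentsWithStats(mask.astype(np.uint8))
    k=1+np.argmin([np.hypot(*(c[i]-uv))+(1e3 if s[i,4]<40 else 0) for i in range(1,n)])
    cs=cv2.findContours((l==k).astype(np.uint8),cv2.RETR_EXTERNAL,cv2.CHAIN_APPROX_NONE)[0][0]
    m=cv2.boxPoints(cv2.minAreaRect(cs))
    w=ray(name,m,z)[:,:2]
    a,b=w[1]-w[0],w[2]-w[1]
    if np.linalg.norm(a)<np.linalg.norm(b): a,b=b,a
    g=np.argwhere(l==k)[:,::-1]
    return w.mean(0).round(4),ray(name,g.mean(0),z)[0,:2].round(4),np.degrees(np.arctan2(a[1],a[0]))%180,np.linalg.norm(a),np.linalg.norm(b)
def masks(im):
    h=cv2.cvtColor(im,cv2.COLOR_RGB2HSV); H,S,V=h[...,0],h[...,1],h[...,2]
    return dict(blue=(H>105)&(H<130)&(S>130)&(V>100),white=(S<60)&(V>150),orange=(H>5)&(H<18)&(S>150)&(V>150))
E
python3 - <<'E'
from h import *
z=np.load("top0.npz"); im,P=z["im"],z["P"]; m=masks(im)
for k,uv,h in(("white",(392,238),.012),("blue",(206,249),.008),("blue",(210,201),.008),("blue",(145,250),.008),("orange",(295,234),.052),("white",(295,234),.034)):
    u,v=uv; print(k,uv,rect("top",m[k],uv,h),P[v-3:v+4,u-3:u+4].reshape(-1,3).mean(0).round(4))
# vial, beaker
for n,(u,v) in dict(vial=(319,165),beaker=(232,147)).items(): print(n,P[v,u].round(3))
c=np.hstack([cv2.resize(im[v-25:v+25,u-25:u+25],(260,260),interpolation=2) for u,v in((392,238),(206,249),(295,234))])
cv2.imwrite("pics/crop0.png",c[...,::-1])
E
```

```text
white (392, 238) (array([ 0.4965, -0.2401]), array([ 0.4964, -0.2402]), np.float64(9.067399184855162), np.float64(0.06222437023573922), np.float64(0.04280265500370638)) [ 0.4946 -0.2404  0.0114]
blue (206, 249) (array([0.4648, 0.2112]), array([0.4649, 0.2108]), np.float64(23.00177748732841), np.float64(0.0631277273869515), np.float64(0.04309737468675852)) [0.4629 0.21   0.0074]
blue (210, 201) (array([0.5812, 0.2034]), array([0.5812, 0.2036]), np.float64(100.20711054945059), np.float64(0.08351225492223709), np.float64(0.05697375858767342)) [0.5796 0.2025 0.0096]
blue (145, 250) (array([0.4583, 0.3567]), array([0.4584, 0.3563]), np.float64(29.314150067918035), np.float64(0.08406109775699978), np.float64(0.058356646754737715)) [0.4588 0.3568 0.0102]
orange (295, 234) (array([ 0.5023, -0.0028]), array([ 0.5022, -0.0028]), np.float64(23.119709648633233), np.float64(0.05030211936440622), np.float64(0.03025838356386915)) [ 0.5009 -0.0027  0.0708]
white (295, 234) (array([ 0.5017, -0.0039]), array([ 0.5008, -0.004 ]), np.float64(23.063682739307723), np.float64(0.08274279815914654), np.float64(0.06355713873288667)) [ 0.5009 -0.0027  0.0708]
vial [ 0.664 -0.059  0.048]
beaker [0.716 0.152 0.001]
```

View pics/crop0.png

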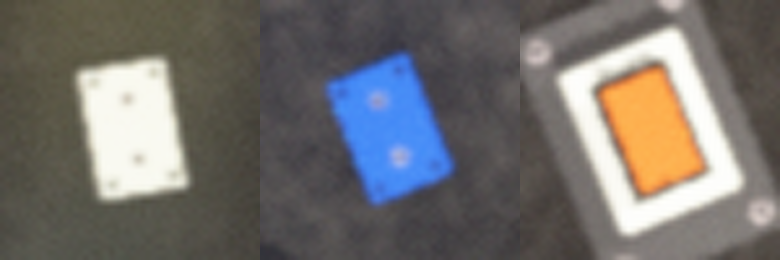

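The crop confirms the choices: the plain white plate and the smallest blue plate, each with dots and ports, and the orange bed inside the housing. The depth on the bed reads 71 mm instead of 52 mm, so I'll check that along with the first move.

```bash
cat >> h.py <<'E'
def go(p,yaw=None,off=0):
    "shift/turn in jog units to bring TCP to p, tool y along yaw (deg, mod 180), tool z down"
    s=state(); q=s["tool_rot"]; M=R.from_quat(q[[1,2,3,0]])
    sh=M.inv().apply(np.array(p)-s["tool_pos"])/.025
    cur=np.degrees(np.arctan2(*M.apply([0,1,0])[[1,0]]))
    if yaw is None: yaw=cur
    d=(yaw-cur+90)%180-90+off
    y=np.radians(cur+d); Y=np.array([np.cos(y),np.sin(y),0]); Z=np.array([0,0,-1.]); X=np.cross(Y,Z)
    t=(M.inv()*R.from_matrix(np.c_[X,Y,Z])).as_rotvec(degrees=True)/8
    print("t",round(s["time"],2),"pos",s["tool_pos"].round(4),"yaw",round(cur,2),"shift",sh.round(3),"turn",t.round(3),"w",round(s["gripper_width"],3),"F",s["contact_force"].round(2),"j",s["joint_pos"].round(2))
E
python3 - <<'E'
from h import *
for n in("top","scene"):
    z=np.load(n+"0.npz"); m=masks(z["im"])["orange"]; P=z["P"]
    r=m&(np.hypot(P[...,0]-.502,P[...,1]+.003)<.06); print(n,r.sum(),np.percentile(P[r][:,2],[2,25,50,75,98]).round(4))
    h=(np.hypot(P[...,0]-.502,P[...,1]+.003)<.035)&masks(z["im"])["white"]; print(np.percentile(P[h][:,2],[5,50,95]).round(4))
    g=np.where((abs(P[...,0]-.55)<.01)&(abs(P[...,1]-.08)<.02))
    print("table",np.median(P[g][:,2]).round(4), "white",np.median(P[(np.hypot(P[...,0]-.4965,P[...,1]+.24)<.015)][:,2]).round(4))
go([.4965,-.2401,.08],99.07)
E
```

```text
top 286 [0.0342 0.05   0.0512 0.0524 0.0556]
[0.0104 0.0333 0.036 ]
table -0.0003 white 0.0111
scene 319 [0.0352 0.0421 0.0502 0.0521 0.0532]
[0.0142 0.0318 0.0349]
table nan white 0.012
t 0.1 pos [0.2527 0.571  0.2302] yaw 66.12 shift [-22.052 -25.707   6.05 ] turn [-0.013 -0.005 -4.119] w 0.997 F [-1.43 -0.39 -0.2 ] j [ 1.03  0.05  1.61 -0.    1.48 -0.12]
  return _methods._mean(a, axis=axis, dtype=dtype,
  ret = ret.dtype.type(ret / rcount)
```

Emit:
jog_arm([
  [[-22.05,-25.7,3],[0,0,-4.12],70],
  [[-22.05,-25.7,3],[0,0,-4.12],70],
  [[-22.05,-25.7,3],[0,0,-4.12],70],
  [[-22.05,-25.7,3],[0,0,-4.12],70],
  [[-22.05,-25.7,3],[0,0,-4.12],70],
  [[-22.05,-25.7,3],[0,0,-4.12],70],
  [[-22.05,-25.7,3],[0,0,-4.12],70],
  [[-22.05,-25.7,3],[0,0,-4.12],70],
])

```text
time: 1.1
tool_pos: [0.3953, 0.0972, 0.1873]
tool_rot: [0.0, -0.079, 0.997, 0.0]
contact_force: [0.6, 0.9, -0.9]
gripper_width: 0.703
grasp_force: 0.0
```

```bash
python3 -c "
from h import *
go([.4965,-.2401,.06],99.07)"
```

```text
t 1.1 pos [0.3953 0.0972 0.1873] yaw 99.1 shift [ -1.862 -13.962   5.093] turn [-0.     0.004  0.003] w 0.703 F [ 0.59  0.94 -0.89] j [ 0.06 -0.49  2.14  0.    1.48 -1.67]
```

Emit:
jog_arm([
  [[-1.86,-13.96,2.5],[0,0,0],70],
  [[-1.86,-13.96,2.5],[0,0,0],70],
  [[-1.86,-13.96,2.5],[0,0,0],70],
  [[-1.86,-13.96,4],[0,0,0],70],
  [[-1.86,-13.96,5],[0,0,0],70],
  [[-1.86,-13.96,5],[0,0,0],70],
  [[-1.86,-13.96,5],[0,0,0],70],
  [[-1.86,-13.96,5],[0,0,0],70],
])

```text
time: 2.1
tool_pos: [0.4959, -0.238, 0.0621]
tool_rot: [-0.001, -0.079, 0.997, 0.001]
contact_force: [0.8, -0.3, 0.8]
gripper_width: 0.7
grasp_force: 0.0
```

```bash
python3 -c "
from h import *
go([.4965,-.2401,.002],99.07)"
```

```text
t 2.1 pos [ 0.4959 -0.238   0.0621] yaw 99.04 shift [-0.013 -0.091  2.406] turn [ 0.009 -0.007 -0.004] w 0.7 F [ 0.75 -0.29  0.81] j [-0.58  0.04  1.92  0.    1.18 -2.31]
```

Emit:
jog_arm([
  [[0,0,1],[0,0,0],70],
  [[0,0,1.8],[0,0,0],70],
  [[0,0,2.2],[0,0,0],70],
  [[0,0,2.35],[0,0,0],70],
  [[0,0,2.35],[0,0,0],70],
])

```text
time: 2.72
tool_pos: [0.4966, -0.2382, 0.0043]
tool_rot: [0.0, -0.079, 0.997, -0.0]
contact_force: [0.4, -0.2, 0.3]
gripper_width: 0.703
grasp_force: 0.0
```

```bash
python3 -c "
from h import *
go([.4965,-.2401,.002],99.07)"
```

```text
t 2.73 pos [ 0.4966 -0.2382  0.0043] yaw 99.1 shift [ 0.015 -0.075  0.091] turn [-0.002  0.003  0.003] w 0.703 F [ 0.38 -0.16  0.34] j [-0.58  0.13  1.94  0.    1.07 -2.31]
```

Emit:
jog_arm([
  [[0,-0.07,0.09],[0,0,0],70],
  [[0,-0.07,0.09],[0,0,0],0],
  [[0,-0.07,0.09],[0,0,0],0],
  [[0,-0.07,0.09],[0,0,0],0],
  [[0,-0.07,0.09],[0,0,0],0],
  [[0,-0.07,0.09],[0,0,0],0],
])

```text
time: 3.48
tool_pos: [0.4972, -0.2405, 0.0025]
tool_rot: [0.001, -0.079, 0.997, -0.001]
contact_force: [-0.6, -0.1, 5.4]
gripper_width: 0.451
grasp_force: 61.4
```

```bash
python3 -c "
from h import *
go([.4965,-.2401,.12],99.07)"
```

```text
t 3.48 pos [ 0.4972 -0.2405  0.0025] yaw 99.08 shift [ 0.02   0.013 -4.702] turn [-0.008  0.008  0.001] w 0.451 F [-0.55 -0.06  5.44] j [-0.59  0.14  1.94 -0.    1.07 -2.31]
```

Emit:
jog_arm([
  [[0,0,-1],[0,0,0],0],
  [[0,0,-3],[0,0,0],0],
  [[0,0,-4.2],[0,0,0],0],
  [[0,0,-4.2],[0,0,0],0],
])

```text
time: 3.98
tool_pos: [0.4979, -0.2407, 0.109]
tool_rot: [0.002, -0.079, 0.997, -0.001]
contact_force: [-0.5, -0.3, -1.5]
gripper_width: 0.448
grasp_force: 60.8
```

```bash
python3 -c "
from h import *
go([.5022,-.0028,.085],113.1)"
```

```text
t 3.98 pos [ 0.4979 -0.2407  0.109 ] yaw 99.09 shift [-1.669  9.372  0.936] turn [-0.025  0.023 -1.752] w 0.448 F [-0.49 -0.29 -1.49] j [-0.58 -0.01  1.89  0.    1.26 -2.31]
```

Emit:
jog_arm([
  [[-0.4,2,0],[0,0,-0.5],0],
  [[-0.8,4.2,0],[0,0,-1],0],
  [[-1.2,6.4,0],[0,0,-1.4],0],
  [[-1.5,8.2,0],[0,0,-1.75],0],
  [[-1.67,9.2,0],[0,0,-1.75],0],
  [[-1.67,9.37,0.5],[0,0,-1.75],0],
  [[-1.67,9.37,0.9],[0,0,-1.75],0],
  [[-1.67,9.37,0.9],[0,0,-1.75],0],
])

```text
time: 4.97
tool_pos: [0.4992, -0.0027, 0.0817]
tool_rot: [-0.002, -0.199, 0.98, 0.001]
contact_force: [0.5, -0.3, -0.4]
gripper_width: 0.446
grasp_force: 60.8
```

```bash
python3 - <<'E'
from h import *
im,d,P=cloud("top"); m=masks(im)["white"]
cv2.imwrite("pics/t1.png",cv2.resize(im[180:290,230:370],(700,550),interpolation=2)[...,::-1])
go([.5022,-.0028,.058],113.1)
E
```

```text
t 5.03 pos [ 0.5    -0.0028  0.0828] yaw 113.0 shift [-0.083 -0.035  0.99 ] turn [ 0.009 -0.016 -0.013] w 0.444 F [-0.19  0.24 -1.21] j [-0.15 -0.1   2.03 -0.    1.22 -2.13]
```

View pics/t1.png

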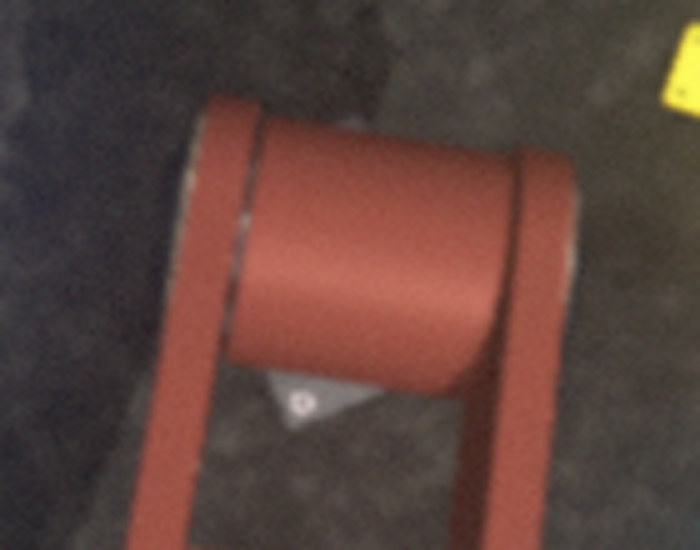

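The arm hides the fixture from above, so I'll lower the plate by the numbers and watch the force.

Emit:
jog_arm([
  [[-0.04,-0.03,0.4],[0,0,0],0],
  [[-0.04,-0.03,0.8],[0,0,0],0],
  [[-0.04,-0.03,0.95],[0,0,0],0],
  [[-0.04,-0.03,0.95],[0,0,0],0],
  [[-0.04,-0.03,0.95],[0,0,0],0],
])

```text
time: 5.65
tool_pos: [0.5023, -0.0023, 0.0607]
tool_rot: [0.0, -0.2, 0.98, -0.0]
contact_force: [-0.8, 1.1, -0.9]
gripper_width: 0.452
grasp_force: 60.8
```

```bash
python3 -c "
from h import *
go([.5022,-.0028,.0545],113.1)"
```

```text
t 5.65 pos [ 0.5023 -0.0023  0.0607] yaw 113.08 shift [ 0.011 -0.015  0.249] turn [-0.002  0.003 -0.002] w 0.452 F [-0.85  1.07 -0.89] j [-0.15 -0.07  2.03 -0.    1.17 -2.13]
```

Emit:
jog_arm([
  [[0,0,0.1],[0,0,0],0],
  [[0,0,0.18],[0,0,0],0],
  [[0,0,0.22],[0,0,0],0],
  [[0,0,0.22],[0,0,0],0],
  [[0,0,0.22],[0,0,0],0],
])

```text
time: 6.28
tool_pos: [0.5021, -0.0023, 0.055]
tool_rot: [0.0, -0.2, 0.98, -0.0]
contact_force: [-0.2, 0.8, -1.0]
gripper_width: 0.446
grasp_force: 60.8
```

Emit:
jog_arm([
  [[0,0,0.03],[0,0,0],0],
  [[0,0,0.03],[0,0,0],0],
])

```text
time: 6.52
tool_pos: [0.5022, -0.0024, 0.0544]
tool_rot: [0.0, -0.2, 0.98, -0.0]
contact_force: [-0.6, -0.3, 1.2]
gripper_width: 0.448
grasp_force: 60.9
```

Emit:
jog_arm([
  [[0,0,0.03],[0,0,0],0],
  [[0,0,0.03],[0,0,0],0],
])

```text
time: 6.78
tool_pos: [0.5022, -0.0024, 0.0537]
tool_rot: [0.0, -0.2, 0.98, -0.0]
contact_force: [-1.0, 0.7, 0.9]
gripper_width: 0.446
grasp_force: 61.1
```

Emit:
jog_arm([
  [[0,0,0],[0,0,0],60],
  [[0,0,0],[0,0,0],70],
  [[0,0,0],[0,0,0],70],
  [[0,0,-0.5],[0,0,0],70],
  [[0,0,-1.4],[0,0,0],70],
  [[0,0,-2.4],[0,0,0],70],
  [[0,0,-3],[0,0,0],70],
  [[0,0,-3],[0,0,0],70],
])

```text
time: 7.78
tool_pos: [0.5032, -0.0025, 0.1302]
tool_rot: [0.002, -0.2, 0.98, -0.001]
contact_force: [-0.7, 0.2, 0.6]
gripper_width: 0.702
grasp_force: 0.0
```

Emit:
jog_arm([
  [[0,0,0],[0,0,0],0],
  [[0,0,0],[0,0,0],0],
  [[0,0,0],[0,0,0],0],
  [[0,0,0],[0,0,0],0],
])

```text
time: 8.28
tool_pos: [0.5019, -0.0023, 0.128]
tool_rot: [-0.0, -0.2, 0.98, 0.0]
contact_force: [0.4, 1.3, -0.5]
gripper_width: -0.004
grasp_force: 0.0
```

```bash
python3 - <<'E'
from h import *
im,d,P=cloud("scene")
cv2.imwrite("pics/s1.png",cv2.resize(im[150:290,210:350],(560,560),interpolation=2)[...,::-1])
m=masks(im)["white"]&(np.hypot(P[...,0]-.502,P[...,1]+.003)<.06)&(P[...,2]>.057)&(P[...,2]<.068)
q=P[m]; print(m.sum(),q.mean(0).round(4)); r=cv2.minAreaRect((q[:,:2]*1000).astype(np.float32)); print(r)
pl=np.linalg.lstsq(np.c_[q[:,:2],np.ones(len(q))],q[:,2],rcond=None)[0]; print(pl)
go([.5022,-.0028,.068],113.1)
E
```

```text
314 [ 0.4983 -0.0081  0.0631]
((500.88861083984375, -4.448482513427734), (61.86005783081055, 40.05531311035156), 23.087751388549805)
[0.00831195 0.05819808 0.05946391]
t 8.32 pos [ 0.5019 -0.0023  0.1281] yaw 113.08 shift [-0.005 -0.024  2.404] turn [ 0.002 -0.004 -0.003] w 0.002 F [-0.95 -0.23  0.33] j [-0.15 -0.16  1.99  0.    1.31 -2.13]
```

View pics/s1.png

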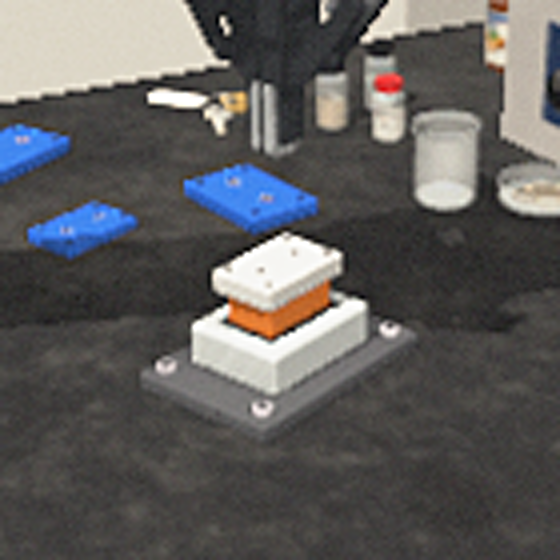

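The white plate lies flat and centred on the orange bed, in the middle of the crop, yaw 23.1°. Now I'll press it.

Emit:
jog_arm([
  [[0,0,0.8],[0,0,0],0],
  [[0,0,1.7],[0,0,0],0],
  [[0,0,2.2],[0,0,0],0],
  [[0,0,2.4],[0,0,0],0],
  [[0,0,2.4],[0,0,0],0],
  [[0,0,2.5],[0,0,0],0],
  [[0,0,2.6],[0,0,0],0],
  [[0,0,2.6],[0,0,0],0],
])

```text
time: 9.32
tool_pos: [0.5024, -0.0024, 0.0637]
tool_rot: [0.0, -0.2, 0.98, -0.0]
contact_force: [-0.1, -0.3, 0.7]
gripper_width: 0.0
grasp_force: 0.4
```

Emit:
jog_arm([
  [[0,0,0.05],[0,0,0],0],
  [[0,0,0.1],[0,0,0],0],
  [[0,0,0.1],[0,0,0],0],
])

```text
time: 9.7
tool_pos: [0.5025, -0.0024, 0.0615]
tool_rot: [0.0, -0.2, 0.98, -0.0]
contact_force: [-2.1, -0.6, 4.9]
gripper_width: -0.001
grasp_force: 2.6
```

Emit:
jog_arm([
  [[0,0,0.05],[0,0,0],0],
  [[0,0,0.1],[0,0,0],0],
  [[0,0,0.1],[0,0,0],0],
])

```text
time: 10.07
tool_pos: [0.5025, -0.0024, 0.0596]
tool_rot: [0.0, -0.2, 0.98, -0.0]
contact_force: [-3.6, 0.5, 9.2]
gripper_width: 0.0
grasp_force: 4.5
```

Emit:
jog_arm([
  [[0,0,0.05],[0,0,0],0],
  [[0,0,0.05],[0,0,0],0],
  [[0,0,0.05],[0,0,0],0],
])

```text
time: 10.45
tool_pos: [0.5025, -0.0024, 0.0587]
tool_rot: [0.0, -0.2, 0.98, -0.0]
contact_force: [-3.7, 0.5, 11.2]
gripper_width: 0.004
grasp_force: 5.4
```

Emit:
jog_arm([
  [[0,0,-0.1],[0,0,0],0],
  [[0,0,-0.25],[0,0,0],0],
  [[0,0,-0.6],[0,0,0],0],
  [[0,0,-1.6],[0,0,0],0],
  [[0,0,-2.8],[0,0,0],40],
  [[0,0,-2.8],[0,0,0],70],
  [[0,0,-2.8],[0,0,0],70],
])

```text
time: 11.32
tool_pos: [0.5015, -0.0022, 0.1263]
tool_rot: [-0.001, -0.2, 0.98, 0.0]
contact_force: [0.4, 0.8, -1.1]
gripper_width: 0.639
grasp_force: 0.0
```

```bash
python3 -c "
from h import *
go([.4649,.2110,.06],113.0)"
```

```text
t 11.32 pos [ 0.5015 -0.0022  0.1263] yaw 113.08 shift [-2.     8.419  2.656] turn [ 0.005 -0.007  0.01 ] w 0.639 F [ 0.41  0.76 -1.07] j [-0.15 -0.16  2.   -0.    1.3  -2.13]
```

Emit:
jog_arm([
  [[-0.6,2.4,0],[0,0,0],70],
  [[-1.2,4.8,0],[0,0,0],70],
  [[-1.7,7.2,0],[0,0,0],70],
  [[-2.0,8.4,1.2],[0,0,0],70],
  [[-2.0,8.4,2.6],[0,0,0],70],
  [[-2.0,8.4,2.6],[0,0,0],70],
  [[-2.0,8.4,2.6],[0,0,0],70],
])

```text
time: 12.2
tool_pos: [0.4658, 0.2102, 0.0623]
tool_rot: [-0.0, -0.2, 0.98, -0.0]
contact_force: [0.6, -0.2, 0.5]
gripper_width: 0.7
grasp_force: 0.0
```

```bash
python3 - <<'E'
from h import *
im,d,P=cloud("scene"); print(rect("scene",masks(im)["blue"],(231,207),.006))
im,d,P=cloud("top"); m=masks(im)["white"]&(P[...,2]>.055)&(P[...,2]<.075)&(np.hypot(P[...,0]-.502,P[...,1]+.003)<.06)
print(rect("top",m,(295,234),.064)) if m.sum()>50 else print("occluded",m.sum())
cv2.imwrite("pics/t2.png",im[...,::-1])
go([.4649,.2110,.0005],113.0)
E
```

```text
(array([0.4629, 0.206 ]), array([0.4613, 0.2047]), np.float64(22.99380715598582), np.float64(0.08613982589599879), np.float64(0.0654561352139112))
(array([ 0.5016, -0.0027]), array([ 0.5016, -0.0028]), np.float64(23.100854081230153), np.float64(0.05970158331348675), np.float64(0.04013524796159581))
t 12.3 pos [0.4669 0.2103 0.0637] yaw 113.03 shift [0.071 0.058 2.527] turn [-0.002  0.017  0.004] w 0.698 F [ 0.55 -0.15 -0.31] j [ 0.28 -0.05  2.01 -0.    1.18 -1.69]
```

View pics/t2.png

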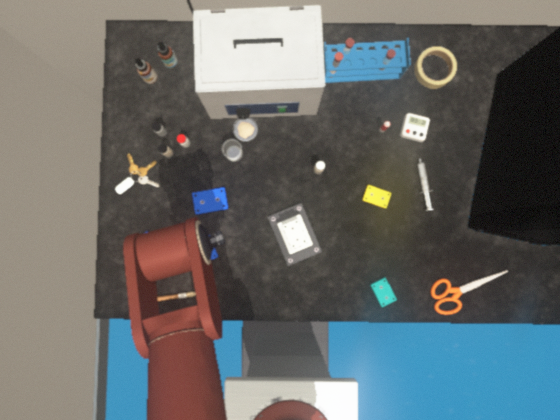

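The top view shows the white plate centred on the bed at (295,234), yaw 23.1°, and the arm over the small blue plate at (212,250). I'll descend.

Emit:
jog_arm([
  [[0.03,0.03,1],[0,0,0],70],
  [[0.03,0.03,1.8],[0,0,0],70],
  [[0.03,0.03,2.2],[0,0,0],70],
  [[0.03,0.03,2.35],[0,0,0],70],
  [[0.03,0.03,2.35],[0,0,0],70],
  [[0.03,0.03,2.35],[0,0,0],70],
])

```text
time: 13.05
tool_pos: [0.4655, 0.2111, 0.0043]
tool_rot: [0.001, -0.2, 0.98, 0.0]
contact_force: [0.2, 0.9, -0.4]
gripper_width: 0.7
grasp_force: 0.0
```

```bash
python3 -c "
from h import *
go([.4649,.2110,.0005],113.0)"
```

```text
t 13.05 pos [0.4655 0.2111 0.0043] yaw 113.08 shift [0.023 0.007 0.154] turn [-0.001  0.012  0.01 ] w 0.7 F [ 0.25  0.86 -0.43] j [ 0.28  0.04  2.03  0.    1.06 -1.69]
```

Emit:
jog_arm([
  [[0.02,0,0.1],[0,0,0],70],
  [[0.02,0,0.14],[0,0,0],60],
  [[0.02,0,0.14],[0,0,0],0],
  [[0.02,0,0.14],[0,0,0],0],
  [[0.02,0,0.14],[0,0,0],0],
  [[0.02,0,0.14],[0,0,0],0],
  [[0.02,0,0.14],[0,0,0],0],
])

```text
time: 13.92
tool_pos: [0.4646, 0.2107, 0.0002]
tool_rot: [0.0, -0.2, 0.98, 0.0]
contact_force: [0.6, 0.4, 2.0]
gripper_width: 0.446
grasp_force: 60.5
```

```bash
python3 -c "
from h import *
go([.4649,.2110,.11],113.0)"
```

```text
t 13.93 pos [4.646e-01 2.107e-01 2.000e-04] yaw 113.08 shift [-1.700e-02  4.000e-03 -4.392e+00] turn [-0.001  0.004  0.01 ] w 0.446 F [0.63 0.37 1.97] j [ 0.28  0.05  2.04 -0.    1.05 -1.69]
```

Emit:
jog_arm([
  [[0,0,-1],[0,0,0],0],
  [[0,0,-3],[0,0,0],0],
  [[0,0,-4.6],[0,0,0],0],
  [[0,0,-4.6],[0,0,0],0],
  [[0,0,-4.6],[0,0,0],0],
])

```text
time: 14.55
tool_pos: [0.4634, 0.2104, 0.1137]
tool_rot: [-0.001, -0.2, 0.98, -0.0]
contact_force: [-0.3, 0.2, -1.0]
gripper_width: 0.445
grasp_force: 60.3
```

```bash
python3 -c "
from h import *
go([.5018,-.0027,.085],113.1)"
```

```text
t 14.55 pos [0.4634 0.2104 0.1137] yaw 113.08 shift [ 1.928 -8.443  1.15 ] turn [ 0.001 -0.014 -0.003] w 0.445 F [-0.32  0.21 -0.97] j [ 0.28 -0.12  1.99 -0.    1.28 -1.69]
```

Emit:
jog_arm([
  [[0.5,-2,0],[0,0,0],0],
  [[1,-4.2,0],[0,0,0],0],
  [[1.5,-6.4,0],[0,0,0],0],
  [[1.85,-8,0],[0,0,0],0],
  [[1.93,-8.44,0.2],[0,0,0],0],
  [[1.93,-8.44,0.7],[0,0,0],0],
  [[1.93,-8.44,1.1],[0,0,0],0],
  [[1.93,-8.44,1.1],[0,0,0],0],
])

```text
time: 15.55
tool_pos: [0.5011, -0.001, 0.0853]
tool_rot: [-0.002, -0.201, 0.98, 0.001]
contact_force: [0.1, 0.0, -1.0]
gripper_width: 0.442
grasp_force: 60.4
```

Emit:
jog_arm([
  [[0,0,0],[0,0,0],0],
  [[0,0,0],[0,0,0],0],
])

```text
time: 15.8
tool_pos: [0.503, -0.002, 0.088]
tool_rot: [0.001, -0.2, 0.98, -0.0]
contact_force: [-0.3, 0.8, -0.2]
gripper_width: 0.445
grasp_force: 60.4
```

```bash
python3 -c "
from h import *
go([.5018,-.0027,.069],113.1)"
```

```text
t 15.8 pos [ 0.503 -0.002  0.088] yaw 113.12 shift [ 0.057 -0.006  0.761] turn [-0.004  0.007  0.003] w 0.445 F [-0.31  0.77 -0.2 ] j [-0.15 -0.11  2.02  0.    1.23 -2.13]
```

Emit:
jog_arm([
  [[0.04,-0.01,0.3],[0,0,0],0],
  [[0.04,-0.01,0.6],[0,0,0],0],
  [[0.04,-0.01,0.75],[0,0,0],0],
  [[0.04,-0.01,0.8],[0,0,0],0],
  [[0.04,-0.01,0.8],[0,0,0],0],
])

```text
time: 16.42
tool_pos: [0.5018, -0.003, 0.0674]
tool_rot: [-0.0, -0.2, 0.98, 0.0]
contact_force: [-0.7, 0.3, -0.3]
gripper_width: 0.448
grasp_force: 60.4
```

Emit:
jog_arm([
  [[0,0,0.06],[0,0,0],0],
  [[0,0,0.06],[0,0,0],0],
  [[0,0,0.06],[0,0,0],0],
])

```text
time: 16.8
tool_pos: [0.5019, -0.003, 0.066]
tool_rot: [0.0, -0.2, 0.98, -0.0]
contact_force: [-0.5, 0.6, 0.1]
gripper_width: 0.439
grasp_force: 60.4
```

Emit:
jog_arm([
  [[0,0,0.05],[0,0,0],0],
  [[0,0,0.05],[0,0,0],0],
  [[0,0,0.05],[0,0,0],0],
])

```text
time: 17.18
tool_pos: [0.5018, -0.003, 0.0646]
tool_rot: [-0.0, -0.2, 0.98, -0.0]
contact_force: [0.1, 0.1, 0.4]
gripper_width: 0.442
grasp_force: 60.4
```

Emit:
jog_arm([
  [[0,0,0.03],[0,0,0],0],
  [[0,0,0.03],[0,0,0],0],
  [[0,0,0.03],[0,0,0],0],
])

```text
time: 17.55
tool_pos: [0.5019, -0.003, 0.064]
tool_rot: [0.0, -0.2, 0.98, -0.0]
contact_force: [0.5, -0.4, 0.1]
gripper_width: 0.444
grasp_force: 60.5
```

Emit:
jog_arm([
  [[0,0,0.03],[0,0,0],0],
  [[0,0,0.03],[0,0,0],0],
  [[0,0,0.03],[0,0,0],0],
])

```text
time: 17.92
tool_pos: [0.5019, -0.003, 0.0633]
tool_rot: [0.0, -0.2, 0.98, -0.0]
contact_force: [0.2, -0.1, 1.5]
gripper_width: 0.445
grasp_force: 60.6
```

Emit:
jog_arm([
  [[0,0,0],[0,0,0],60],
  [[0,0,0],[0,0,0],70],
  [[0,0,0],[0,0,0],70],
  [[0,0,-0.5],[0,0,0],70],
  [[0,0,-1.4],[0,0,0],70],
  [[0,0,-2.4],[0,0,0],70],
  [[0,0,-2.4],[0,0,0],0],
  [[0,0,-2.4],[0,0,0],0],
])

```text
time: 18.92
tool_pos: [0.5015, -0.0029, 0.1227]
tool_rot: [-0.0, -0.2, 0.98, 0.0]
contact_force: [-0.2, -0.2, -0.5]
gripper_width: 0.28
grasp_force: 0.0
```

Emit:
jog_arm([
  [[0,0,0],[0,0,0],0],
  [[0,0,0],[0,0,0],0],
  [[0,0,0],[0,0,0],0],
])

```text
time: 19.3
tool_pos: [0.5015, -0.0029, 0.1226]
tool_rot: [-0.0, -0.2, 0.98, 0.0]
contact_force: [0.5, -0.2, -1.3]
gripper_width: -0.001
grasp_force: 0.0
```

```bash
python3 - <<'E'
from h import *
im,d,P=cloud("scene")
cv2.imwrite("pics/s2.png",cv2.resize(im[150:290,210:350],(560,560),interpolation=2)[...,::-1])
m=masks(im)["blue"]&(np.hypot(P[...,0]-.502,P[...,1]+.003)<.06)&(P[...,2]>.068)&(P[...,2]<.078)
q=P[m]; print(m.sum(),q.mean(0).round(4)); print(cv2.minAreaRect((q[:,:2]*1000).astype(np.float32)))
go([.5018,-.0027,.076],113.1)
E
```

```text
255 [ 0.4991 -0.0069  0.0716]
((501.233154296875, -3.6022186279296875), (61.1287727355957, 40.9168701171875), 23.30560874938965)
t 19.35 pos [ 0.5016 -0.003   0.1228] yaw 113.07 shift [-0.012  0.007  1.872] turn [ 0.003 -0.004 -0.003] w -0.002 F [0.21 0.1  0.96] j [-0.15 -0.15  2.    0.    1.3  -2.13]
```

View pics/s2.png

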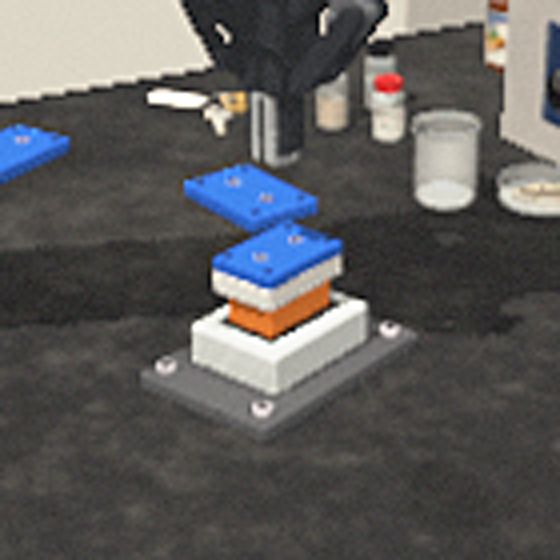

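The blue plate lies flush and square on the white one, at (275,255) in the crop. Surface is at about 0.0715. I'll press to about 5 mm.

Emit:
jog_arm([
  [[0,0,0.7],[0,0,0],0],
  [[0,0,1.4],[0,0,0],0],
  [[0,0,1.8],[0,0,0],0],
  [[0,0,1.95],[0,0,0],0],
  [[0,0,2.05],[0,0,0],0],
  [[0,0,2.12],[0,0,0],0],
  [[0,0,2.17],[0,0,0],0],
  [[0,0,2.17],[0,0,0],0],
])

```text
time: 20.35
tool_pos: [0.502, -0.003, 0.0696]
tool_rot: [0.0, -0.2, 0.98, -0.0]
contact_force: [-2.4, -0.0, 4.9]
gripper_width: 0.001
grasp_force: 2.3
```

Emit:
jog_arm([
  [[0,0,0.04],[0,0,0],0],
  [[0,0,0.08],[0,0,0],0],
  [[0,0,0.08],[0,0,0],0],
  [[0,0,0.08],[0,0,0],0],
])

```text
time: 20.85
tool_pos: [0.5021, -0.0031, 0.068]
tool_rot: [0.0, -0.2, 0.98, -0.0]
contact_force: [-3.7, 0.8, 6.9]
gripper_width: -0.001
grasp_force: 3.9
```

Emit:
jog_arm([
  [[0,0,0.04],[0,0,0],0],
  [[0,0,0.07],[0,0,0],0],
  [[0,0,0.07],[0,0,0],0],
  [[0,0,0.07],[0,0,0],0],
  [[0,0,0.07],[0,0,0],0],
])

```text
time: 21.48
tool_pos: [0.5021, -0.003, 0.0666]
tool_rot: [-0.0, -0.2, 0.98, -0.0]
contact_force: [-5.6, 1.2, 9.7]
gripper_width: 0.003
grasp_force: 5.2
```

Emit:
jog_arm([
  [[0,0,-0.1],[0,0,0],0],
  [[0,0,-0.25],[0,0,0],0],
  [[0,0,-0.6],[0,0,0],0],
  [[0,0,-1.6],[0,0,0],0],
  [[0,0,-2.8],[0,0,0],0],
  [[0,0,-2.8],[0,0,0],0],
])

```text
time: 22.22
tool_pos: [0.504, -0.0033, 0.1382]
tool_rot: [0.003, -0.2, 0.98, -0.001]
contact_force: [0.1, -0.0, 0.6]
gripper_width: 0.003
grasp_force: 0.0
```

```bash
python3 - <<'E'
from h import *
im,d,P=cloud("scene")
m=masks(im)["blue"]&(np.hypot(P[...,0]-.502,P[...,1]+.003)<.06)&(P[...,2]>.06)&(P[...,2]<.078)
q=P[m]; print(m.sum(),q.mean(0).round(4)); print(cv2.minAreaRect((q[:,:2]*1000).astype(np.float32)))
go([.5018,-.0027,.076],113.1)
E
```

```text
296 [ 0.4988 -0.0083  0.071 ]
((501.28485107421875, -2.790210723876953), (61.75819396972656, 42.84672164916992), 23.454181671142578)
t 22.27 pos [ 0.5027 -0.0031  0.1363] yaw 113.08 shift [0.034 0.034 2.411] turn [-0.012  0.019 -0.002] w 0.0 F [ 0.2  -0.12 -0.37] j [-0.15 -0.17  1.99  0.    1.32 -2.13]
```

The stack is undisturbed, the bed is up again and the arm is clear.

```bash
python3 -c "
from plant import *
print(job_done())"
```

```text
the job is handed in; nothing more can be done
None
```

I handed the job in at about 22 s: the white and then the blue spacer are stacked on the bed, each pressed about 5 mm down (around 10 N); the last check showed the stack square and centred with the bed up, but the hand-in returned no verdict.

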